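# Restock the touch-latch spice drawer from the carton

### The arm

A 6-joint arm with a two-finger parallel gripper is mounted at the origin on the work surface. World frame = base frame: x ahead of the robot, y to its left, z up, the work surface at z = 0. Lengths are in m, angles in rad, forces in N, time in s.
With the tool pointing down it reaches from about 0.35 to 0.8 m from the base axis. Payload 7.3 kg.
Tool frame: the origin (TCP) lies where the fingers leave the gripper's body, on its centre line; the fingertips stand ahead of it and the grasp point (between the pads) lies 54 mm ahead of it (arm.tcp_to_tips is the x of the fingertips in the tool frame, in m); x points along the fingers, y is the direction in which the jaws open and shut, and the axes are right-handed (so a half turn about x gives the same grasp; the last joint's range is limited). The gripper opens to 85 mm and grips with 20 to 120 N. Pads are 22 mm wide; open, the fingers measure 114 mm over their backs; the gripper's body (76 mm by 85 mm) begins 54 mm behind the grasp point. The pads swing forward as they close: fully open they stand 13 mm farther back than shut.
Start: joints at [1.042, 0.342, 1.524, -0, 1.275, -0.146], TCP at [0.196, 0.487, 0.304] pointing down, gripper open.
Joint ranges: [-2.53, 2.53], [-0.77, 2.02], [0.04, 2.7], [-1, 4.14], [0.28, 2.66], [-3.11, 3.11]. Speed limits (rad/s): [2.57, 2.57, 3.14, 3.14, 3.14, 3.14].

### API

Orientations are given as a unit quaternion [w, x, y, z].
In Python, from rig import observe, vision, job_done, arm gives the robot as it stands.
- The arm moves only by the shell command python3 -m creep 'ROWS' [FORCE]. ROWS is JSON, a list that holds one entry, the list of rows, each a list of 7 numbers: the turn, a rotation vector about the tool's x, y, z in degrees, then the shift along the tool's x, y, z in mm, then the finger opening in mm, from 0 to 85.4. In form: [[[wx, wy, wz, dx, dy, dz, fingers], ...]]. A call has 1 to 10 rows; each row shifts and turns the commanded pose from where the row before left it, along the tool's axes as they then stand; what a row does not reach is not made up. A row lasts 1/10 s, in which the tool goes at most 50 mm and 8.59 degrees, less where a joint would pass 70% of its speed; a pose out of reach is approached as far as the arm can. A call is refused whole if a number of a shift passes 50 or a number of a turn 8.59, either way. A call with a gripper value outside its range is refused whole. The fingers move at their own pace and stop on an object; FORCE is the grip in N (left out, the last holds). Time passes only in rows, so rows that do not move let the fingers close. It gives the time, the measured TCP pose, the force and the opening at its end, in the units of the state.
- observe(): the state, without advancing time (a new reading comes with each control period).
- vision.capture(name): name is "scene" or "top"; returns a dict with "image" (480x640x3 uint8, red, green, blue), "intrinsics" (3x3 intrinsics, pixels), "eye" and "rotation" of the camera in the world. Camera axes: x right, y down, z forward; pixel columns grow to the right and rows downward; lengths in m; the calibration is good to about 2 mm. A picture is of the moment at which its call begins. There is no depth.
- job_done(): hands the job in, once; it reports no verdict.
The state is a dict: "time": time; "qpos": joint angles; "joint_velocities": joint speeds; "joint_efforts": joint torques, N m; "position": TCP position; "tool_rot": TCP orientation; "wrist_force": force on the tool from outside, world axes, zero at the start; "wrist_torque": the same for the moment, N m; "opening": finger opening in m.
Only numpy, scipy, OpenCV 4.12 (cv2) and the standard library are available. Lean on these libraries where they do the work, as an engineer would, in place of code of your own. Each camera call takes 0.05 s, during which the arm holds its last target. There are 200 camera calls.

### The job

Restock the spice drawer: push its handleless front in so that the touch latch lets it spring ajar, draw it out, and fold both half-open main flaps of the carton well back past upright. Stand every canister from the carton upright on the floor of the drawer, then push the drawer fully home so that it stays latched shut. Leave the carton's flaps folded back, and do not disturb the other things on the shelf.

Things in the scene. Friction and masses are not known exactly. Their poses are not given: they have to be found in the camera images.
- unit: Low wooden one-drawer spice unit standing on the shelf, fixed; carcass 260 mm wide, 185 mm deep, 116 mm tall. Origin on the shelf 75 mm in front of the closed drawer front, midway along its width; x points from the front into the unit, y along its front, z up. A push-push touch latch holds the drawer.
- drawer (a joint): Drawer travel in m: 0 latched shut, -0.005 pushed in to the stop, 0.165 fully out. From shut, a 5 mm push to the stop, then letting go, springs it out to about 0.055; from there it slides with about 1 N and stays where left. Pushed in again to the stop (about -0.0045) and let go, it settles back to 0, latched. One more such push reopens it; pulling does not.
- front_push (a point): On the outer face of the drawer's handleless front panel, midway along it, 24 mm below its top edge and 88 mm above the shelf; moves with the drawer; x points into the unit. The panel is 260 mm wide, from 4 to 112 mm above the shelf; shut, it stands 7 mm proud of the carcass. The latch spring resists with 2 to 4 N; 8 to 15 N at the stop is plenty.
- front_top (a point): Middle of the top edge of the drawer's front panel (16 mm thick along x, 260 mm wide, its top 112 mm above the shelf); moves with the drawer; axes as unit. With the drawer ajar the panel can be pinched here from above and drawn out.
- bay (a point): Centre of the drawer's inside floor, 28 mm above the shelf; moves with the drawer; axes as unit. Inside the drawer measures 145 mm along x (from the back of the front panel) by 216 mm along y; side and rear walls 47 mm high; 76 mm clear height above the floor when shut.
- carton: Open-topped cardboard carton, fixed; 220 mm (x) by 150 mm (y) inside, 4 mm walls and floor, rim 80 mm above the shelf; origin under its middle, z up. Two short end flaps on its -x and +x sides already hang down outside (within 30 mm of the wall); the two main flaps are hinged on its +y and -y sides.
- flap_a (a joint): Angle of the main flap on the carton's +y side, rad: 0 level over the mouth, 1.57 standing upright, 3.0 folded right back outwards. It starts half open, pointing in over the mouth, and stays at whatever angle it is left (needs about 1 N at its edge).
- flap_b (a joint): The same for the main flap on the carton's -y side.
- flap_a_hinge (a point): Middle of the hinge line of flap_a, on the carton rim, 82 mm above the shelf; axes as carton, the hinge runs along x.
- flap_b_hinge (a point): Middle of the hinge line of flap_b, on the carton rim, 82 mm above the shelf; axes as carton, the hinge runs along x.
- flap_a_edge (a point): Middle of the free edge of flap_a, 50 mm from its hinge; the flap is 3 mm thick and 220 mm long along its hinge.
- flap_b_edge (a point): Middle of the free edge of flap_b, 50 mm from its hinge; the flap is 3 mm thick and 220 mm long along its hinge.
- canister0: Steel spice canister, a cylinder 56 mm across and 52 mm tall with a steel knob on its closed lid, 14 mm across and 18 mm tall (70 mm in all), about 140 g; starts upright on the carton's floor. Origin under its middle, z up. All are alike; three to five are present.
- canister1: Steel spice canister, a cylinder 56 mm across and 52 mm tall with a steel knob on its closed lid, 14 mm across and 18 mm tall (70 mm in all), about 140 g; starts upright on the carton's floor. Origin under its middle, z up. All are alike; three to five are present.
- canister2: Steel spice canister, a cylinder 56 mm across and 52 mm tall with a steel knob on its closed lid, 14 mm across and 18 mm tall (70 mm in all), about 140 g; starts upright on the carton's floor. Origin under its middle, z up. All are alike; three to five are present.
- canister3: Steel spice canister, a cylinder 56 mm across and 52 mm tall with a steel knob on its closed lid, 14 mm across and 18 mm tall (70 mm in all), about 140 g; starts upright on the carton's floor. Origin under its middle, z up. All are alike; three to five are present.
- canister4: Steel spice canister, a cylinder 56 mm across and 52 mm tall with a steel knob on its closed lid, 14 mm across and 18 mm tall (70 mm in all), about 140 g; starts upright on the carton's floor. Origin under its middle, z up. All are alike; three to five are present.
- canister5: Steel spice canister, a cylinder 56 mm across and 52 mm tall with a steel knob on its closed lid, 14 mm across and 18 mm tall (70 mm in all), about 140 g; starts upright on the carton's floor. Origin under its middle, z up. All are alike; three to five are present.
- carrier: Bystander: three-tier steel spice carrier with its bail handle, 124 mm across and 220 mm tall; origin under its middle.
- saltpig: Bystander: white ceramic salt pig with a hinged wooden lid, 112 mm across and 130 mm tall; origin under its middle.
- tumbler: Bystander: steel tumbler, 72 mm across and 110 mm tall; origin under its middle.
- opener: Bystander: red plastic lid-opener lying flat, 165 mm long and 14 mm thick; origin under its middle, x along its length.
- brush: Bystander: silicone brush with grey handle lying flat, 175 mm long and 14 mm thick; origin under its neck, x towards the brush head.
- mortar: Bystander: marble mortar, 106 mm across and 125 mm tall with its pestle; origin under its middle.
Mind the look-alikes: they are no part of the job. Leave any orange look-alike of the canister5 alone. What is shaped like the canister0 but orange is not meant.

How it is judged:
By the outcome, as a careful person would: the job done as asked, in the order asked, and still so for the second after the job is handed in, with the robot touching nothing.
Of canister0, canister1, canister2, canister3, canister4, canister5 only 3 to 5 are there at a start; the rules pass over those that are not, and their reading is None.
At some moment in a run one of canister0, canister1, canister2, canister3, canister4, canister5 may be knocked a few centimetres aside while the robot is not near it.
It also fails if it takes over 210 s, if anything falls off the work surface, if the arm or the gripper's body presses on something with over 40 N, if the wrist force passes 120 N, or if a joint passes its speed limit or range.

## Working session

There is one attempt and no reset: what is moved stays moved. The work goes in short steps, Python scripts to look and compute and a shell command to move; the robot and the scene stay as the last step left them, time stands still between calls to the robot, and variables do not carry over. Pictures are saved under pics/ and viewed, about 12 in all and at most 16, crops included, and the job is handed in when it is done.

```bash
ls; mkdir -p pics
cat > h.py <<'E'
from rig import observe, vision, job_done, arm
import numpy as np, cv2
from scipy.spatial.transform import Rotation as R
def snap(name,fn=None,crop=None,scale=1):
    c=vision.capture(name); im=c["image"]
    if fn:
        o=im
        if crop: x0,y0,x1,y1=crop; o=im[y0:y1,x0:x1]
        if scale!=1: o=cv2.resize(o,None,fx=scale,fy=scale,interpolation=cv2.INTER_CUBIC)
        cv2.imwrite(f"pics/{fn}.png",o[:,:,::-1])
    return c
def ray(c,u,v,z):
    K=np.array(c["intrinsics"]);d=np.array(c["rotation"])@np.linalg.solve(K,[u,v,1.]);e=np.array(c["eye"])
    return e+d*(z-e[2])/d[2]
def proj(c,p):
    q=np.array(c["rotation"]).T@(np.array(p)-np.array(c["eye"]));q=np.array(c["intrinsics"])@q;return q[:2]/q[2]
def st():
    s=observe();q=s["tool_rot"];r=R.from_quat([q[1],q[2],q[3],q[0]])
    return s,r
E
python3 - <<'E'
from h import *
for n in("scene","top"):
    c=snap(n,n+"0"); print(n,c["intrinsics"],c["eye"],c["rotation"])
s,r=st();print(s);print(r.as_matrix().round(3),arm.tcp_to_tips)
E
```

```text
pics
scene [[590.52895152   0.         318.42181782]
 [  0.         590.52895152 242.43396872]
 [  0.           0.           1.        ]] [ 1.14005043 -1.08670986  1.62509073] [-0.32035338  0.91794258  0.21874705 -0.08309544]
top [[600.60615256   0.         330.33406685]
 [  0.         600.60615256 243.85227149]
 [  0.           0.           1.        ]] [ 0.22084295 -0.01414697  1.9151594 ] [ 0.06190665 -0.69529858  0.71307801 -0.06517048]
{'time': 0.1, 'qpos': array([ 1.04199621e+00,  3.42656142e-01,  1.52490852e+00,  2.67367203e-05,
        1.27545183e+00, -1.46050047e-01]), 'joint_velocities': array([-0.00107703, -0.00094789, -0.00239669,  0.00081446,  0.00124599,
       -0.0007959 ]), 'joint_efforts': array([ 1.90386920e-03, -4.34448588e+01, -2.46491057e+01, -7.07096137e-05,
        4.65585515e-03,  1.33520348e-05]), 'position': array([0.1959366 , 0.48678195, 0.30329833]), 'tool_rot': array([ 0.69402168,  0.13402873,  0.69437206, -0.13497278]), 'wrist_force': array([-0.14963497,  0.00399275, -0.5654235 ]), 'wrist_torque': array([ 0.00942458, -0.00690963,  0.0617151 ]), 'opening': 0.08532065431678636}
[[-0.001  0.373  0.928]
 [-0.001  0.928 -0.373]
 [-1.    -0.001 -0.   ]] 0.0726
```

View pics/scene0.png

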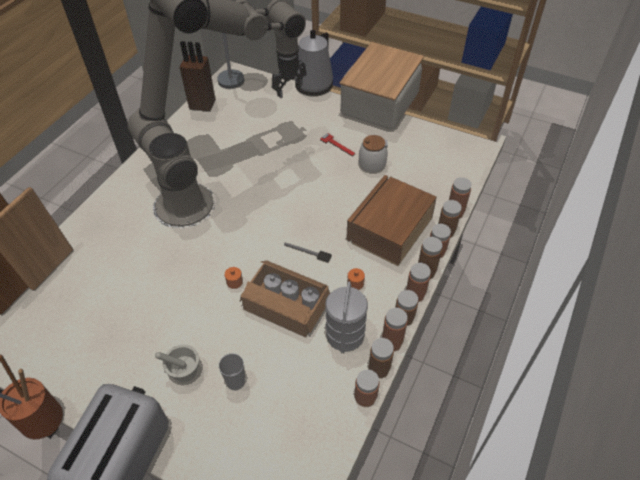

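View pics/top0.png

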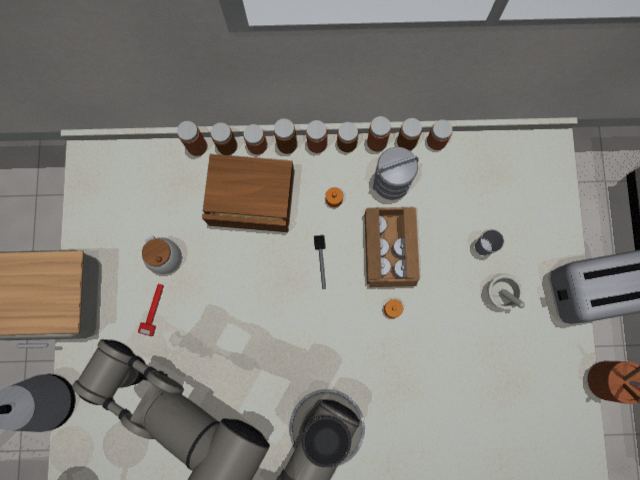

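The scene shows the unit at top-view pixels (248,190), with its front towards the robot. The carton is at (391,247) with flaps leaning in, and there are orange decoys at (335,197) and (394,309).

```bash
cat >> h.py <<'E'
_s=snap
def snap(*a,**k):
    c=_s(*a,**k);q=c["rotation"]
    if np.shape(q)==(4,): c["rotation"]=R.from_quat([q[1],q[2],q[3],q[0]]).as_matrix()
    return c
E
python3 - <<'E'
from h import *
c=snap("top")
im=c["image"]
a=cv2.resize(im[195:300,350:430],None,fx=5,fy=5,interpolation=cv2.INTER_CUBIC)
b=cv2.resize(im[145:240,195:305],None,fx=3.5,fy=3.5,interpolation=cv2.INTER_CUBIC)
o=np.zeros((525,800,3),np.uint8);o[:a.shape[0],:400]=a;o[:b.shape[0],405:405+b.shape[1]]=b
cv2.imwrite("pics/top1.png",o[:,:,::-1])
for n,u,v,z in [("carton",391,247,.08),("unitfront",247,222,.112),("decoy1",335,197,.06),("decoy2",394,309,.06),("base",325,425,0)]:
    print(n,ray(c,u,v,z).round(3))
print(c["rotation"].round(3))
E
```

```text
carton [ 0.54  -0.215  0.08 ]
unitfront [0.623 0.227 0.112]
decoy1 [ 0.709 -0.046  0.06 ]
decoy2 [ 0.349 -0.218  0.06 ]
base [0.004 0.003 0.   ]
[[-0.025 -0.984  0.179]
 [-1.     0.025 -0.007]
 [ 0.002 -0.179 -0.984]]
```

View pics/top1.png

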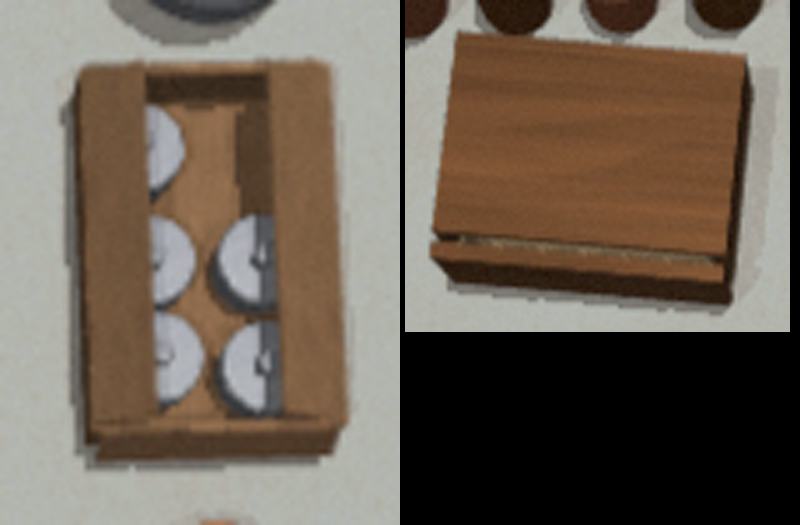

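The crop shows five silver canisters. Their knobs are at crop pixels (150,143), (157,262), (165,355), (262,258) and (263,365). The drawer front's top edge runs from (432,256) to (722,282).

Run:
```python
from h import *
c=snap("top")
U=lambda x,y:(195+(x-405)/3.5-.4,145+y/3.5-.4)
C=lambda x,y:(350+x/5-.4,195+y/5-.4)
f=[ray(c,*U(432,256),.112),ray(c,*U(722,282),.112),ray(c,*U(458,32),.116),ray(c,*U(747,55),.116)]
for p in f: print("unit",p.round(4))
print("w",np.linalg.norm(f[0]-f[1]),"mid",((f[0]+f[1])/2).round(4)); d=f[0]-f[1];print("yaw of unit y axis",np.degrees(np.arctan2(-d[0],d[1])), "rear",np.linalg.norm(f[2]-f[3]), np.linalg.norm((f[0]+f[1]-f[2]-f[3])/2))
g=[ray(c,*C(*p),.08) for p in[(80,66),(92,428),(346,425),(331,64)]]
for p in g: print("carton",p.round(4))
print(np.mean(g,0).round(4))
for p in[(150,143),(157,262),(165,355),(262,258),(263,365)]: print("knob",ray(c,*C(*p),.074).round(3))
# push target
```

```text
unit [0.6402 0.3647 0.112 ]
unit [0.6105 0.1103 0.112 ]
unit [0.8439 0.3432 0.116 ]
unit [0.8161 0.0853 0.116 ]
w 0.2560521432285144 mid [0.6253 0.2375 0.112 ]
yaw of unit y axis -6.66097526488822 rear 0.259416034198006 0.20606587260229922
carton [ 0.6668 -0.1406  0.08  ]
carton [ 0.4382 -0.1397  0.08  ]
carton [ 0.4361 -0.2959  0.08  ]
carton [ 0.6642 -0.2983  0.08  ]
[ 0.5513 -0.2186  0.08  ]
knob [ 0.618 -0.183  0.074]
knob [ 0.542 -0.184  0.074]
knob [ 0.483 -0.187  0.074]
knob [ 0.543 -0.25   0.074]
knob [ 0.475 -0.247  0.074]
```

```bash
cat >> h.py <<'E'
def goto(*T,yaw=None):
    s,r=st();M=r.as_matrix()
    print("t",round(s["time"],2),"pos",s["position"].round(4),"yaw(y)",np.degrees(np.arctan2(M[1,1],M[0,1])).round(2),"tilt",M[2].round(3),"F",s["wrist_force"].round(1),"open",round(s["opening"]*1e3,1))
    p=s["position"]
    for t in T:
        t=np.array(t,float); print("->",t.round(4),"tool d mm",(M.T@(t-p)*1e3).round(1)); p=t
E
python3 -m creep '[[[8.5,0,0,0,0,0,0],[8.5,0,0,0,0,0,0],[8.5,0,0,0,0,0,0],[8.5,0,0,0,0,0,0],[8.5,0,0,0,0,0,0],[8.5,0,0,0,0,0,0],[8.5,0,0,0,0,0,0],[8.5,0,0,0,0,0,0],[6.8,0,0,0,0,0,0],[0,0,0,0,0,0,0]]]' 40
python3 -c "
from h import *
goto((.5657,.2445,.30),(.5657,.2445,.153))"
```

```text
time: 1.2
position: [0.1961, 0.4869, 0.3037]
tool_rot: [-0.47, -0.529, -0.469, 0.529]
wrist_force: [-0.4, 0.6, -0.2]
opening: 0.0001
t 1.2 pos [0.1961 0.4869 0.3037] yaw(y) -6.79 tilt [-1. -0.  0.] F [-0.4  0.6 -0.2] open 0.1
-> [0.5657 0.2445 0.3   ] tool d mm [  3.7 395.7 197. ]
-> [0.5657 0.2445 0.153 ] tool d mm [147.   0.  -0.]
```

```bash
python3 -m creep '[[[0,0,0,0,39.6,19.7,0],[0,0,0,0,39.6,19.7,0],[0,0,0,0,39.6,19.7,0],[0,0,0,0,39.6,19.7,0],[0,0,0,0,39.6,19.7,0],[0,0,0,0,39.6,19.7,0],[0,0,0,0,39.6,19.7,0],[0,0,0,0,39.6,19.7,0],[0,0,0,0,39.6,19.7,0],[0,0,0,0,39.6,19.7,0]]]'
python3 -m creep '[[[0,0,0,0,0,0,0],[0,0,0,40,0,0,0],[0,0,0,40,0,0,0],[0,0,0,40,0,0,0],[0,0,0,30,0,0,0],[0,0,0,0,0,0,0]]]'
python3 -c "
from h import *
goto((.5657,.2445,.153),(.5657,.2445,.15))"
```

```text
time: 2.2
position: [0.5676, 0.2437, 0.3038]
tool_rot: [-0.471, -0.528, -0.471, 0.528]
wrist_force: [1.1, 0.8, 0.3]
opening: -0.0004
time: 2.8
position: [0.5634, 0.2447, 0.1494]
tool_rot: [-0.469, -0.525, -0.472, 0.531]
wrist_force: [-0.1, 0.3, -0.4]
opening: -0.0001
t 2.8 pos [0.5634 0.2447 0.1494] yaw(y) -6.57 tilt [-1.    -0.009  0.003] F [-0.1  0.3 -0.4] open -0.1
-> [0.5657 0.2445 0.153 ] tool d mm [-3.6  2.3 -0. ]
-> [0.5657 0.2445 0.15  ] tool d mm [ 3.  0. -0.]
```

```bash
python3 -m creep '[[[0,0,0,0,15,0,0],[0,0,0,0,10,0,0],[0,0,0,0,5,0,0],[0,0,0,0,5,0,0],[0,0,0,0,3,0,0],[0,0,0,0,3,0,0]]]'
python3 -c "
from h import *
goto()"
```

```text
time: 3.4
position: [0.607, 0.2402, 0.1542]
tool_rot: [0.47, 0.529, 0.47, -0.528]
wrist_force: [-0.1, -0.3, 0.5]
opening: 0.0
t 3.4 pos [0.607  0.2402 0.1542] yaw(y) -6.72 tilt [-1.  0. -0.] F [-0.1 -0.3  0.5] open 0.0
```

```bash
python3 -m creep '[[[0,0,0,0,2,0,0],[0,0,0,0,2,0,0],[0,0,0,0,2,0,0],[0,0,0,0,0,0,0]]]'
python3 -m creep '[[[0,0,0,0,2,0,0],[0,0,0,0,2,0,0],[0,0,0,0,0,0,0]]]'
python3 -c "
from h import *
goto()"
```

```text
time: 3.8
position: [0.6131, 0.2394, 0.1539]
tool_rot: [0.47, 0.529, 0.47, -0.528]
wrist_force: [-0.8, -0.1, 1.2]
opening: -0.0
time: 4.1
position: [0.6167, 0.2391, 0.1538]
tool_rot: [-0.47, -0.528, -0.47, 0.529]
wrist_force: [-3.0, 1.0, 1.2]
opening: 0.0
t 4.1 pos [0.6167 0.2391 0.1538] yaw(y) -6.72 tilt [-1.    -0.001  0.   ] F [-3.   1.   1.2] open 0.0
```

```bash
python3 -m creep '[[[0,0,0,0,2,0,0],[0,0,0,0,2,0,0],[0,0,0,0,0,0,0]]]'
python3 -m creep '[[[0,0,0,0,1,0,0],[0,0,0,0,1,0,0],[0,0,0,0,0,0,0]]]'
```

```text
time: 4.4
position: [0.6198, 0.2387, 0.1538]
tool_rot: [-0.469, -0.528, -0.471, 0.529]
wrist_force: [-8.6, 1.1, 4.5]
opening: 0.0
time: 4.7
position: [0.6201, 0.2388, 0.1538]
tool_rot: [-0.468, -0.526, -0.472, 0.53]
wrist_force: [-15.8, 1.2, 8.5]
opening: -0.0
```

```bash
python3 -m creep '[[[0,0,0,0,-15,0,0],[0,0,0,0,-40,0,0],[0,0,0,0,-45,0,0],[0,0,0,-40,0,0,50],[0,0,0,-20,0,0,50],[0,0,0,0,0,0,50]]]'
python3 - <<'E'
from h import *
c=snap("top","top2",(170,120,430,315),3); goto()
E
```

```text
time: 5.3
position: [0.5254, 0.2506, 0.2177]
tool_rot: [0.471, 0.531, 0.469, -0.526]
wrist_force: [0.5, 0.6, -0.5]
opening: 0.0434
t 5.35 pos [0.5248 0.2502 0.2157] yaw(y) -6.73 tilt [-1.     0.005 -0.002] F [-0.3 -0.1 -0.9] open 49.5
```

View pics/top2.png

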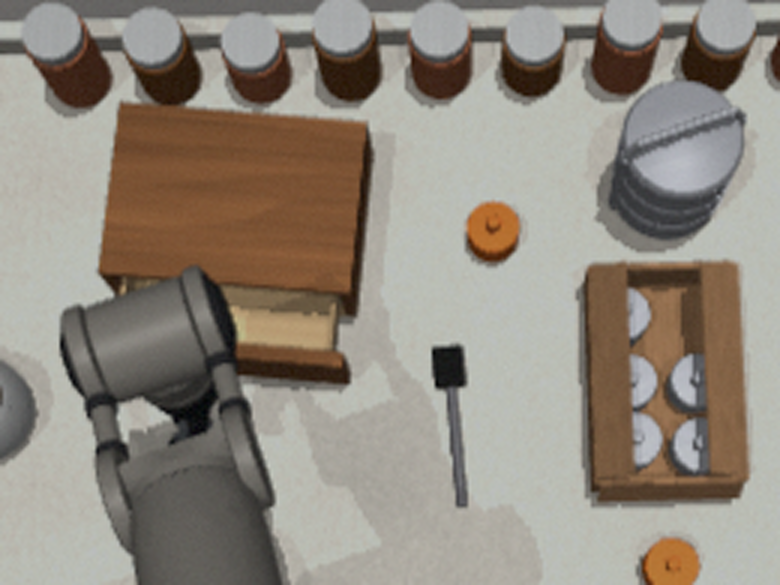

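Drawer ajar. The right end of its panel top runs from about (348,345) inner to (347,366) outer in the crop.

Run:
```python
from h import *
c=snap("top")
f=np.array([.6253,.2375,.112]);X=np.array([np.cos(np.radians(-6.7)),np.sin(np.radians(-6.7)),0]);Y=np.array([-X[1],X[0],0])
for q in[(348,345),(347,366)]:
    p=ray(c,170+q[0]/3-.3,120+q[1]/3-.3,.112); d=p-f; print(p.round(4),"along X",d@X,"Y",d@Y)
m=f-X*(.055-.008)
goto(m*[1,1,0]+[0,0,.2157],m*[1,1,0]+[0,0,.160])
```

```text
[0.5806 0.1091 0.112 ] along X -0.029388942219924975 Y -0.13275758475447746
[0.5589 0.1104 0.112 ] along X -0.05114696781354691 Y -0.1340227798977424
t 5.4 pos [0.5242 0.25   0.2143] yaw(y) -6.74 tilt [-1.     0.002 -0.001] F [-0.1 -0.4 -0.8] open 50.0
-> [0.5786 0.243  0.2157] tool d mm [-1.3 54.9  0.5]
-> [0.5786 0.243  0.16  ] tool d mm [55.7 -0.1  0. ]
```

```bash
python3 -m creep '[[[0,0,0,0,40,0,40],[0,0,0,0,17,0,40],[0,0,0,0,0,0,40],[0,0,0,30,0,0,40],[0,0,0,25,0,0,40],[0,0,0,0,0,0,40]]]'
python3 -m creep '[[[0,0,0,0,0,0,8],[0,0,0,0,0,0,8],[0,0,0,0,0,0,8],[0,0,0,0,0,0,8],[0,0,0,0,0,0,8]]]' 40
python3 -c "
from h import *
goto()"
```

```text
time: 6.0
position: [0.5774, 0.2427, 0.1542]
tool_rot: [-0.468, -0.526, -0.471, 0.531]
wrist_force: [-1.0, 0.0, 0.7]
opening: 0.0401
time: 6.5
position: [0.5805, 0.2435, 0.16]
tool_rot: [0.47, 0.529, 0.47, -0.528]
wrist_force: [0.0, -0.6, 3.4]
opening: 0.0152
t 6.5 pos [0.5805 0.2435 0.16  ] yaw(y) -6.72 tilt [-1.     0.002 -0.001] F [ 0.  -0.6  3.4] open 15.2
```

```bash
python3 -m creep '[[[0,0,0,0,-10,0,8],[0,0,0,0,-20,0,8],[0,0,0,0,-20,0,8],[0,0,0,0,-20,0,8],[0,0,0,0,-20,0,8],[0,0,0,0,-10,0,8],[0,0,0,0,-6,0,8],[0,0,0,0,-2,0,8],[0,0,0,0,0,0,8]]]'
python3 -c "
from h import *
goto()"
```

```text
time: 7.4
position: [0.4723, 0.2556, 0.16]
tool_rot: [0.47, 0.529, 0.47, -0.528]
wrist_force: [-0.8, -3.5, 8.2]
opening: 0.0153
t 7.4 pos [0.4723 0.2556 0.16  ] yaw(y) -6.7 tilt [-1.     0.001  0.   ] F [-0.8 -3.5  8.2] open 15.3
```

```bash
python3 -m creep '[[[0,0,0,0,0,0,40],[0,0,0,0,0,0,40],[0,0,0,0,0,0,40],[0,0,0,-30,0,0,40],[0,0,0,-40,0,0,40],[0,0,0,-40,0,0,0],[0,0,0,0,0,0,0]]]'
python3 -c "
from h import *
f=np.array([.6253,.2375,0]);s,r=st();M=r.as_matrix();print('Yoff',(np.array([.4723,.2556,0])-f)@(-M[:,2]))
goto((.551,-.2186,.27),(.551,-.2186,.165))"
```

```text
time: 8.1
position: [0.4748, 0.2569, 0.2743]
tool_rot: [0.471, 0.532, 0.469, -0.525]
wrist_force: [1.1, -0.1, 0.8]
opening: 0.0117
Yoff 4.182307612930758e-05
t 8.1 pos [0.4748 0.2569 0.2743] yaw(y) -6.73 tilt [-1.     0.009 -0.005] F [ 1.1 -0.1  0.8] open 11.7
-> [ 0.551  -0.2186  0.27  ] tool d mm [  3.2 131.4 463.3]
-> [ 0.551  -0.2186  0.165 ] tool d mm [105.   -1.    0.5]
```

```bash
python3 -m creep '[[[0,0,0,0,13.1,46.3,0],[0,0,0,0,13.1,46.3,0],[0,0,0,0,13.1,46.3,0],[0,0,0,0,13.1,46.3,0],[0,0,0,0,13.1,46.3,0],[0,0,0,0,13.1,46.3,0],[0,0,0,0,13.1,46.3,0],[0,0,0,0,13.1,46.3,0],[0,0,0,0,13.1,46.3,0],[0,0,0,0,13.1,46.3,0]]]'
python3 - <<'E'
from h import *
goto((.551,-.2186,.27),(.551,-.2186,.165))
c=snap("scene","sc1",(220,240,380,360),5)
E
```

```text
time: 9.1
position: [0.5485, -0.221, 0.268]
tool_rot: [0.469, 0.529, 0.47, -0.529]
wrist_force: [1.1, -0.0, 0.8]
opening: 0.0003
t 9.1 pos [ 0.5485 -0.221   0.268 ] yaw(y) -6.75 tilt [-1.    -0.001 -0.001] F [ 1.1 -0.   0.8] open 0.3
-> [ 0.551  -0.2186  0.27  ] tool d mm [-2.   2.2 -2.7]
-> [ 0.551  -0.2186  0.165 ] tool d mm [1.05e+02 1.00e-01 1.00e-01]
```

View pics/sc1.png

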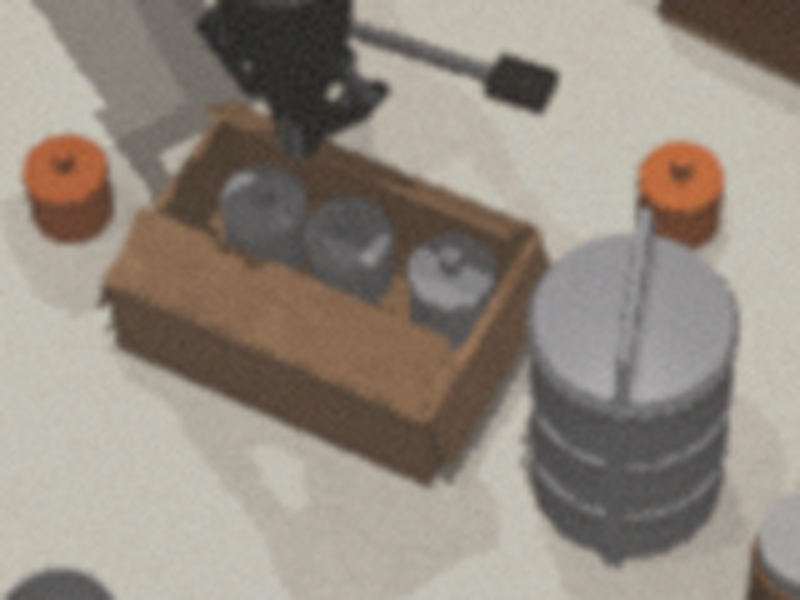

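The top of the carton is open between both flaps, and the tool hangs over the gap. Next I lower it and sweep flap_a outward.

```bash
python3 -m creep '[[[0,0,0,40,0,0,0],[0,0,0,40,0,0,0],[0,0,0,23,0,0,0],[0,0,0,0,0,0,0],[0,0,0,0,0,-20,0],[0,0,0,0,0,-20,0],[0,0,0,0,0,-20,0],[0,0,0,0,0,-20,0],[0,0,0,0,0,-15,0],[0,0,0,0,0,-10,0]]]'
python3 -m creep '[[[0,0,0,0,0,0,0],[0,0,0,0,0,10,0],[0,0,0,0,0,30,0],[0,0,0,0,0,30,0],[0,0,0,0,0,32,0],[0,0,0,0,0,20,0],[0,0,0,0,0,20,0],[0,0,0,0,0,20,0],[0,0,0,0,0,20,0]]]'
python3 -c "
from h import *
goto((.551,-.326,.165))"
```

```text
time: 10.15
position: [0.5617, -0.114, 0.1672]
tool_rot: [0.471, 0.529, 0.469, -0.528]
wrist_force: [-0.2, -1.2, 0.2]
opening: 0.0002
time: 11.05
position: [0.5399, -0.2956, 0.1665]
tool_rot: [0.469, 0.529, 0.47, -0.527]
wrist_force: [1.0, 8.9, -0.3]
opening: 0.0002
t 11.05 pos [ 0.5399 -0.2956  0.1665] yaw(y) -6.73 tilt [-1.     0.001 -0.003] F [ 1.   8.9 -0.3] open 0.2
-> [ 0.551 -0.326  0.165] tool d mm [ 1.4 14.6 28.9]
```

```bash
python3 -m creep '[[[0,0,0,0,0,15,0],[0,0,0,0,0,15,0],[0,0,0,0,0,0,0],[0,0,0,0,0,-20,0],[0,0,0,-50,0,-20,30],[0,0,0,-40,0,-40,30],[0,0,0,0,-20,-50,30],[0,0,0,0,-20,-50,30],[0,0,0,0,-20,-50,30],[0,0,0,0,-20,-50,30]]]'
python3 - <<'E'
from h import *
goto()
c=snap("top"); im=c["image"]
a=cv2.resize(im[185:325,345:440],None,fx=4,fy=4,interpolation=cv2.INTER_CUBIC)
b=cv2.resize(im[185:295,180:290],None,fx=3.6,fy=3.6,interpolation=cv2.INTER_CUBIC)
o=np.zeros((560,800,3),np.uint8);o[:a.shape[0],:380]=a;o[:b.shape[0],400:400+b.shape[1]]=b
cv2.imwrite("pics/top3.png",o[:,:,::-1])
E
```

```text
time: 12.05
position: [0.4914, -0.0559, 0.2477]
tool_rot: [0.47, 0.528, 0.47, -0.528]
wrist_force: [0.0, 0.2, 0.7]
opening: 0.0299
t 12.05 pos [ 0.4914 -0.0559  0.2477] yaw(y) -6.7 tilt [-1. -0. -0.] F [0.  0.2 0.7] open 29.9
```

View pics/top3.png

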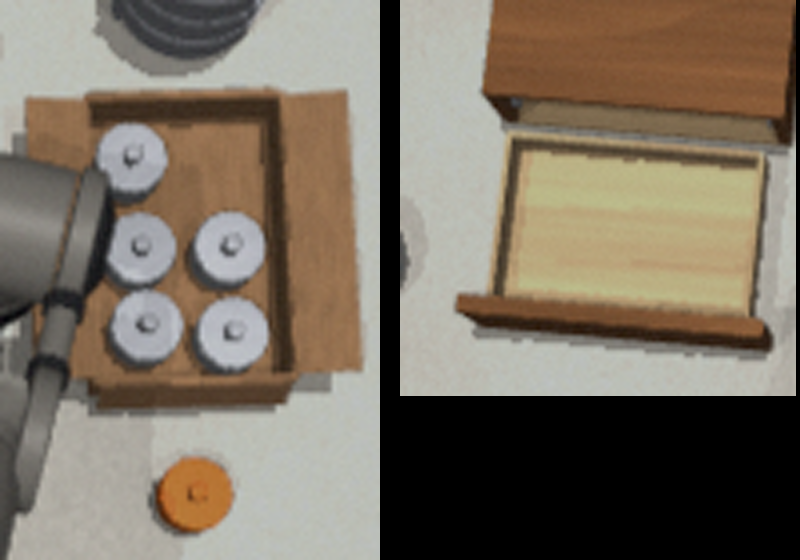

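Both flaps are folded back. The five knobs are at crop pixels (133,155), (141,246), (148,322), (231,243) and (235,331), and the drawer is fully out.

```bash
cat >> h.py <<'E'
X=np.array([np.cos(np.radians(-6.7)),np.sin(np.radians(-6.7)),0]);Y=np.array([-X[1],X[0],0])
PM=np.array([.4723,.2556,0])  # panel mid when fully out
BAY=PM+.0805*X
def cell(i,j): return BAY+X*.036*i+Y*.070*j  # i -1/1, j -1/0/1
E
python3 - <<'E'
from h import *
c=snap("top")
for q in[(133,155),(141,246),(148,322),(231,243),(235,331)]: print("knob",ray(c,345+q[0]/4-.4,185+q[1]/4-.4,.073).round(4))
for q in[(517,147),(757,163)]:
    p=ray(c,180+(q[0]-400)/3.6-.4,185+q[1]/3.6-.4,.075);print("rear in",p.round(4),(p-BAY)@X,(p-BAY)@Y)
for i in(1,-1):
    for j in(-1,0,1): print(i,j,cell(i,j).round(4))
goto((.478,-.252,.25))
E
```

```text
knob [ 0.6175 -0.1777  0.073 ]
knob [ 0.5449 -0.181   0.073 ]
knob [ 0.485  -0.1841  0.073 ]
knob [ 0.5455 -0.2513  0.073 ]
knob [ 0.4763 -0.2511  0.073 ]
rear in [0.6233 0.3415 0.075 ] 0.05947178564549597 0.10294865589941696
rear in [0.6039 0.1331 0.075 ] 0.06451009513765463 -0.10631975089922036
1 -1 [0.5798 0.1725 0.    ]
1 0 [0.588 0.242 0.   ]
1 1 [0.5962 0.3115 0.    ]
-1 -1 [0.5083 0.1809 0.    ]
-1 0 [0.5165 0.2504 0.    ]
-1 1 [0.5247 0.3199 0.    ]
t 12.15 pos [ 0.4903 -0.0527  0.2477] yaw(y) -6.38 tilt [-1.    -0.002 -0.002] F [-0.9 -0.8 -0.2] open 30.0
-> [ 0.478 -0.252  0.25 ] tool d mm [ -2.7   9.9 199.4]
```

```bash
python3 -m creep '[[[0,0,0,0,3,40,26],[0,0,0,0,3,40,26],[0,0,0,0,2,40,26],[0,0,0,0,2,40,26],[0,0,0,0,0,38,26],[0,0,0,0,0,0,26],[0,0,0,0,0,0,26]]]'
python3 - <<'E'
from h import *
goto((.4763,-.2511,.25),(.4763,-.2511,.133))
E
```

```text
time: 12.85
position: [0.4792, -0.2565, 0.2473]
tool_rot: [0.469, 0.529, 0.47, -0.529]
wrist_force: [-0.1, -0.1, -0.3]
opening: 0.026
t 12.85 pos [ 0.4792 -0.2565  0.2473] yaw(y) -6.81 tilt [-1.    -0.001 -0.001] F [-0.1 -0.1 -0.3] open 26.0
-> [ 0.4763 -0.2511  0.25  ] tool d mm [-2.7 -3.6 -5. ]
-> [ 0.4763 -0.2511  0.133 ] tool d mm [1.17e+02 1.00e-01 1.00e-01]
```

```bash
python3 -m creep '[[[0,0,0,0,-3.5,-5,26],[0,0,0,35,0,0,26],[0,0,0,35,0,0,26],[0,0,0,25,0,0,26],[0,0,0,10,0,0,26],[0,0,0,5,0,0,26],[0,0,0,3,0,0,26],[0,0,0,0,0,0,26]]]'
python3 - <<'E'
from h import *
goto((.4763,-.2511,.133))
E
```

```text
time: 13.65
position: [0.4771, -0.2512, 0.1355]
tool_rot: [0.47, 0.529, 0.469, -0.528]
wrist_force: [0.1, 0.3, 0.1]
opening: 0.0262
t 13.65 pos [ 0.4771 -0.2512  0.1355] yaw(y) -6.71 tilt [-1.     0.001  0.001] F [0.1 0.3 0.1] open 26.2
-> [ 0.4763 -0.2511  0.133 ] tool d mm [ 2.5 -0.9 -0. ]
```

```bash
python3 -m creep '[[[0,0,0,2,0,0,5],[0,0,0,0,0,0,5],[0,0,0,0,0,0,5],[0,0,0,0,0,0,5],[0,0,0,-2,0,0,5],[0,0,0,-15,0,0,5],[0,0,0,-30,0,0,5],[0,0,0,-45,0,0,5],[0,0,0,-45,0,0,5],[0,0,0,0,0,0,5]]]' 40
python3 - <<'E'
from h import *
t=cell(-1,-1)
goto(t+[0,0,.27],t+[0,0,.16])
E
```

```text
time: 14.65
position: [0.478, -0.2525, 0.2755]
tool_rot: [0.473, 0.529, 0.466, -0.528]
wrist_force: [0.2, -0.2, -1.6]
opening: 0.0114
t 14.65 pos [ 0.478  -0.2525  0.2755] yaw(y) -6.73 tilt [-1.     0.009  0.005] F [ 0.2 -0.2 -1.6] open 11.4
-> [0.5083 0.1809 0.27  ] tool d mm [   3.1  -20.8 -433.9]
-> [0.5083 0.1809 0.16  ] tool d mm [110.   -1.   -0.6]
```

```bash
python3 -m creep '[[[0,0,0,0,-2,-25,5],[0,0,0,0,-2,-45,5],[0,0,0,0,-2,-45,5],[0,0,0,0,-2,-45,5],[0,0,0,0,-2,-45,5],[0,0,0,0,-2,-45,5],[0,0,0,0,-2,-45,5],[0,0,0,0,-2,-45,5],[0,0,0,0,-2,-45,5],[0,0,0,0,-3,-40,5]]]'
python3 -m creep '[[[0,0,0,0,0,-9,5],[0,0,0,0,0,0,5],[0,0,0,0,0,0,5]]]'
python3 - <<'E'
from h import *
t=cell(-1,-1)
goto(t+[0,0,.27],t+[0,0,.158])
c=snap("top","top4",(180,185,340,305),4.5)
E
```

```text
time: 15.65
position: [0.5047, 0.175, 0.2686]
tool_rot: [-0.469, -0.528, -0.47, 0.529]
wrist_force: [1.0, 0.3, -1.4]
opening: 0.0119
time: 15.95
position: [0.5063, 0.1812, 0.2689]
tool_rot: [-0.47, -0.528, -0.47, 0.529]
wrist_force: [-0.3, 0.2, -0.8]
opening: 0.012
t 15.95 pos [0.5063 0.1812 0.2689] yaw(y) -6.74 tilt [-1.    -0.002  0.001] F [-0.3  0.2 -0.8] open 12.0
-> [0.5083 0.1809 0.27  ] tool d mm [-1.1  2.   0.1]
-> [0.5083 0.1809 0.158 ] tool d mm [ 1.12e+02  2.00e-01 -1.00e-01]
```

View pics/top4.png

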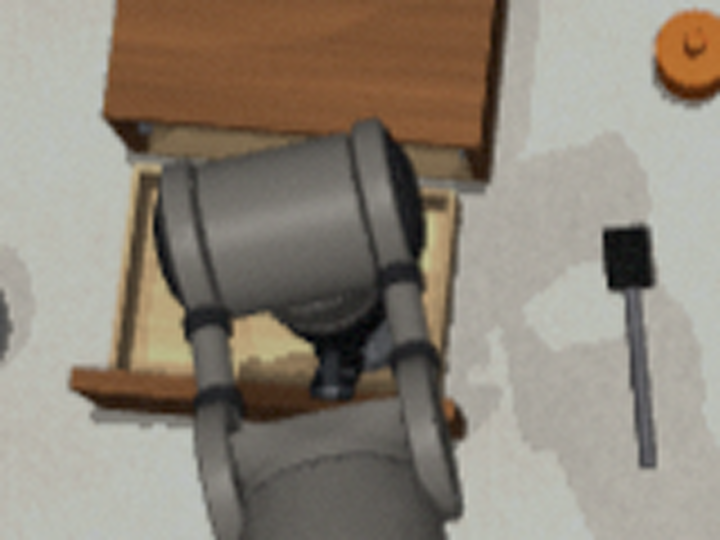

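The arm hides the canister here, so I will lower it slowly and watch the force.

```bash
python3 -m creep '[[[0,0,0,30,2,0,5],[0,0,0,35,0,0,5],[0,0,0,25,0,0,5],[0,0,0,12,0,0,5],[0,0,0,5,0,0,5],[0,0,0,0,0,0,5]]]'
python3 -c "
from h import *
goto(cell(-1,-1)+[0,0,.1575])"
```

```text
time: 16.6
position: [0.509, 0.1813, 0.1629]
tool_rot: [0.47, 0.529, 0.469, -0.529]
wrist_force: [0.2, 0.2, -0.8]
opening: 0.0117
t 16.6 pos [0.509  0.1813 0.1629] yaw(y) -6.79 tilt [-1.  0. -0.] F [ 0.2  0.2 -0.8] open 11.7
-> [0.5083 0.1809 0.1575] tool d mm [ 5.4 -0.6  0.5]
```

```bash
python3 -m creep '[[[0,0,0,2.5,0,0,5],[0,0,0,1.5,0,0,5],[0,0,0,0,0,0,5]]]'
python3 -m creep '[[[0,0,0,1,0,0,5],[0,0,0,0,0,0,5]]]'
```

```text
time: 16.9
position: [0.5089, 0.182, 0.1592]
tool_rot: [0.47, 0.529, 0.47, -0.528]
wrist_force: [-0.1, -0.1, -1.0]
opening: 0.0122
time: 17.1
position: [0.5089, 0.182, 0.158]
tool_rot: [0.47, 0.529, 0.47, -0.528]
wrist_force: [0.4, -0.9, 0.7]
opening: 0.0121
```

```bash
python3 -m creep '[[[0,0,0,0,0,0,26],[0,0,0,0,0,0,26],[0,0,0,0,0,0,26],[0,0,0,-15,0,0,26],[0,0,0,-35,0,0,26],[0,0,0,-45,0,0,26],[0,0,0,0,0,0,26]]]'
python3 - <<'E'
from h import *
goto((.5455,-.2513,.25),(.5455,-.2513,.1335))
E
```

```text
time: 17.8
position: [0.511, 0.1825, 0.2586]
tool_rot: [0.472, 0.532, 0.468, -0.525]
wrist_force: [0.2, -0.2, 0.9]
opening: 0.0257
t 17.8 pos [0.511  0.1825 0.2586] yaw(y) -6.73 tilt [-1.     0.011 -0.004] F [ 0.2 -0.2  0.9] open 25.7
-> [ 0.5455 -0.2513  0.25  ] tool d mm [  8.   84.9 426.8]
-> [ 0.5455 -0.2513  0.1335] tool d mm [116.5  -1.3   0.4]
```

```bash
python3 -m creep '[[[0,0,0,0,8.5,43,26],[0,0,0,0,8.5,43,26],[0,0,0,0,8.5,43,26],[0,0,0,0,8.5,43,26],[0,0,0,0,8.5,43,26],[0,0,0,0,8.5,43,26],[0,0,0,0,8.5,43,26],[0,0,0,0,8.5,43,26],[0,0,0,0,8.5,43,26],[0,0,0,8,8.4,40,26]]]'
python3 -m creep '[[[0,0,0,0,0,0,26],[0,0,0,0,0,0,26]]]'
python3 - <<'E'
from h import *
c=snap("top"); im=c["image"]
a=cv2.resize(im[185:325,345:440],None,fx=4,fy=4,interpolation=cv2.INTER_CUBIC)
b=cv2.resize(im[185:295,180:290],None,fx=3.6,fy=3.6,interpolation=cv2.INTER_CUBIC)
o=np.zeros((560,800,3),np.uint8);o[:a.shape[0],:380]=a;o[:b.shape[0],400:400+b.shape[1]]=b
cv2.imwrite("pics/top5.png",o[:,:,::-1])
goto((.5455,-.2513,.25),(.5455,-.2513,.1335))
E
```

```text
time: 18.8
position: [0.5431, -0.2544, 0.2451]
tool_rot: [0.47, 0.529, 0.469, -0.528]
wrist_force: [1.1, 0.7, 0.2]
opening: 0.026
time: 19.0
position: [0.5424, -0.2527, 0.2436]
tool_rot: [-0.469, -0.529, -0.47, 0.529]
wrist_force: [0.2, 0.5, 0.2]
opening: 0.0258
t 19.05 pos [ 0.5427 -0.2517  0.244 ] yaw(y) -6.76 tilt [-1.    -0.001 -0.001] F [0.  0.8 0.4] open 26.2
-> [ 0.5455 -0.2513  0.25  ] tool d mm [-6.   2.8 -0.7]
-> [ 0.5455 -0.2513  0.1335] tool d mm [1.165e+02 1.000e-01 1.000e-01]
```

View pics/top5.png

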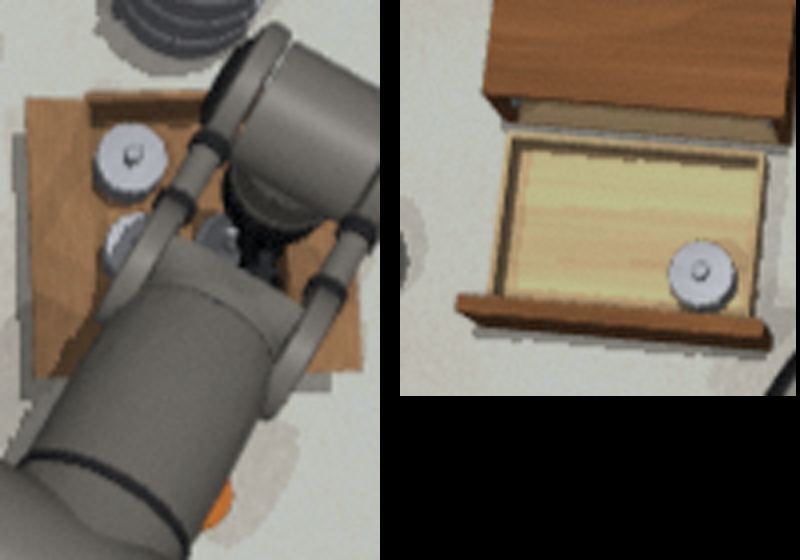

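The first canister stands upright in the drawer's front right cell, at crop pixel (701,271).

```bash
python3 -m creep '[[[0,0,0,30,3,-0.5,26],[0,0,0,35,0,0,26],[0,0,0,27,0,0,26],[0,0,0,10,0,0,26],[0,0,0,5,0,0,26],[0,0,0,3,0,0,26],[0,0,0,0,0,0,26]]]'
python3 - <<'E'
from h import *
goto((.5455,-.2513,.1335))
E
```

```text
time: 19.75
position: [0.5465, -0.2519, 0.1357]
tool_rot: [0.47, 0.529, 0.469, -0.528]
wrist_force: [1.0, 1.0, -1.3]
opening: 0.026
t 19.75 pos [ 0.5465 -0.2519  0.1357] yaw(y) -6.71 tilt [-1.     0.002  0.001] F [ 1.   1.  -1.3] open 26.0
-> [ 0.5455 -0.2513  0.1335] tool d mm [ 2.2 -1.1 -0.5]
```

```bash
python3 -m creep '[[[0,0,0,2,0,0,5],[0,0,0,0,0,0,5],[0,0,0,0,0,0,5],[0,0,0,0,0,0,5],[0,0,0,-2,0,0,5],[0,0,0,-15,0,0,5],[0,0,0,-30,0,0,5],[0,0,0,-45,0,0,5],[0,0,0,-43,0,0,5],[0,0,0,0,0,0,5]]]' 40
python3 - <<'E'
from h import *
t=cell(1,-1)
goto(t+[0,0,.27],t+[0,0,.16])
E
```

```text
time: 20.75
position: [0.5474, -0.253, 0.274]
tool_rot: [0.473, 0.529, 0.466, -0.527]
wrist_force: [1.1, 0.6, -1.5]
opening: 0.0119
t 20.75 pos [ 0.5474 -0.253   0.274 ] yaw(y) -6.73 tilt [-1.     0.01   0.005] F [ 1.1  0.6 -1.5] open 11.9
-> [0.5798 0.1725 0.27  ] tool d mm [   1.9  -17.7 -426.4]
-> [0.5798 0.1725 0.16  ] tool d mm [110.   -1.1  -0.5]
```

```bash
python3 -m creep '[[[0,0,0,0,-2,-25,5],[0,0,0,0,-2,-45,5],[0,0,0,0,-2,-45,5],[0,0,0,0,-2,-45,5],[0,0,0,0,-2,-45,5],[0,0,0,0,-2,-45,5],[0,0,0,0,-2,-45,5],[0,0,0,0,-2,-45,5],[0,0,0,0,-1,-45,5],[0,0,0,0,0,-40,5]]]'
python3 -m creep '[[[0,0,0,0,0,-1,5],[0,0,0,0,0,0,5],[0,0,0,0,0,0,5]]]'
python3 - <<'E'
from h import *
t=cell(1,-1)
goto(t+[0,0,.27],t+[0,0,.159])
c=snap("top");g=cv2.cvtColor(c["image"],cv2.COLOR_RGB2GRAY)[195:295,355:430]
g=cv2.resize(g,None,fx=4,fy=4,interpolation=cv2.INTER_CUBIC)
h=cv2.HoughCircles(g,cv2.HOUGH_GRADIENT,1,50,param1=80,param2=15,minRadius=30,maxRadius=42)
for u,v,r in (h[0] if h is not None else []): print("lid",ray(c,355+u/4-.4,195+v/4-.4,.056).round(3),r)
E
```

```text
time: 21.75
position: [0.578, 0.1741, 0.2665]
tool_rot: [-0.469, -0.528, -0.47, 0.529]
wrist_force: [0.4, -0.4, -0.5]
opening: 0.0122
time: 22.05
position: [0.5787, 0.172, 0.2669]
tool_rot: [-0.469, -0.528, -0.47, 0.529]
wrist_force: [0.1, 0.2, -0.8]
opening: 0.0118
t 22.05 pos [0.5787 0.172  0.2669] yaw(y) -6.77 tilt [-1.    -0.002  0.001] F [ 0.1  0.2 -0.8] open 11.8
-> [0.5798 0.1725 0.27  ] tool d mm [-3.1  1.1 -0.6]
-> [0.5798 0.1725 0.159 ] tool d mm [ 1.11e+02  2.00e-01 -1.00e-01]
lid [ 0.547 -0.181  0.056] 34.9
lid [ 0.469 -0.179  0.056] 33.8
lid [ 0.619 -0.177  0.056] 34.2
```

```bash
python3 -m creep '[[[0,0,0,30,1,0,5],[0,0,0,35,0,0,5],[0,0,0,25,0,0,5],[0,0,0,10,0,0,5],[0,0,0,4,0,0,5],[0,0,0,2,0,0,5],[0,0,0,0,0,0,5]]]'
python3 -c "
from h import *
goto(cell(1,-1)+[0,0,.1575])"
```

```text
time: 22.8
position: [0.5807, 0.1728, 0.1629]
tool_rot: [0.47, 0.529, 0.469, -0.528]
wrist_force: [1.2, -0.3, -1.3]
opening: 0.0118
t 22.8 pos [0.5807 0.1728 0.1629] yaw(y) -6.76 tilt [-1.     0.002 -0.001] F [ 1.2 -0.3 -1.3] open 11.8
-> [0.5798 0.1725 0.1575] tool d mm [ 5.4 -0.8  0.4]
```

```bash
python3 -m creep '[[[0,0,0,2.5,0,0,5],[0,0,0,2,0,0,5],[0,0,0,0,0,0,5],[0,0,0,0.5,0,0,5],[0,0,0,0,0,0,5]]]'
python3 -m creep '[[[0,0,0,0,0,0,26],[0,0,0,0,0,0,26],[0,0,0,0,0,0,26],[0,0,0,-15,0,0,26],[0,0,0,-35,0,0,26],[0,0,0,-45,0,0,26],[0,0,0,0,0,0,26]]]'
python3 - <<'E'
from h import *
goto((.545,-.181,.25),(.545,-.181,.1335))
c=snap("top","top6",(345,185,440,325),4)
E
```

```text
time: 23.3
position: [0.5809, 0.1731, 0.158]
tool_rot: [0.47, 0.529, 0.469, -0.528]
wrist_force: [0.4, -0.9, 5.5]
opening: 0.0115
time: 24.0
position: [0.5823, 0.1734, 0.2581]
tool_rot: [0.472, 0.532, 0.468, -0.525]
wrist_force: [0.7, 0.0, 0.5]
opening: 0.0262
t 24.0 pos [0.5823 0.1734 0.2581] yaw(y) -6.73 tilt [-1.     0.011 -0.003] F [0.7 0.  0.5] open 26.2
-> [ 0.545 -0.181  0.25 ] tool d mm [  7.    4.4 356.4]
-> [ 0.545  -0.181   0.1335] tool d mm [116.5  -1.3   0.4]
```

View pics/top6.png

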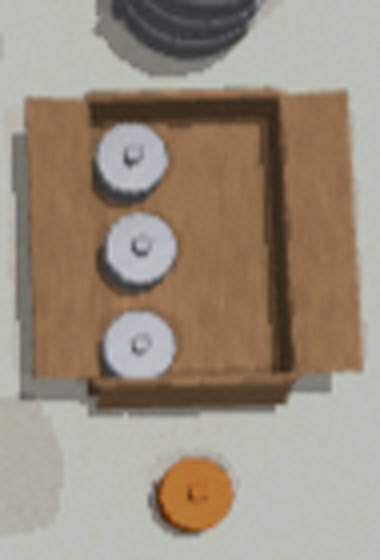

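One canister was knocked aside: its knob moved from (148,322) to (141,344), against the carton's near end wall. The other two, at (133,155) and (141,246), haven't moved.

```bash
python3 -m creep '[[[0,0,0,0,0.5,35,26],[0,0,0,0,0.5,45,26],[0,0,0,0,0.5,45,26],[0,0,0,0,0.5,45,26],[0,0,0,0,0.5,45,26],[0,0,0,0,0.5,45,26],[0,0,0,0,0.5,45,26],[0,0,0,8,1,40,26],[0,0,0,0,0,11,26],[0,0,0,0,0,0,26]]]'
python3 -m creep '[[[0,0,0,0,0,0,26],[0,0,0,30,0,0,26],[0,0,0,25,0,0,26],[0,0,0,0,0,0,26]]]'
python3 - <<'E'
from h import *
c=snap("top")
print(ray(c,345+141/4-.4,185+344/4-.4,.073).round(4))
goto((.545,-.181,.155),(.545,-.181,.1335))
E
```

```text
time: 25.05
position: [0.542, -0.1823, 0.2423]
tool_rot: [-0.468, -0.529, -0.47, 0.529]
wrist_force: [0.0, 0.2, -0.1]
opening: 0.0259
time: 25.45
position: [0.5415, -0.1784, 0.1857]
tool_rot: [-0.468, -0.527, -0.473, 0.529]
wrist_force: [-0.6, 0.2, 0.2]
opening: 0.0261
[ 0.4679 -0.178   0.073 ]
t 25.5 pos [ 0.5424 -0.1791  0.1877] yaw(y) -6.61 tilt [-1.    -0.003 -0.001] F [-0.4 -0.4  0. ] open 26.3
-> [ 0.545 -0.181  0.155] tool d mm [32.7  2.9  1.7]
-> [ 0.545  -0.181   0.1335] tool d mm [21.5  0.1  0. ]
```

```bash
python3 -m creep '[[[0,0,0,32,3,1.5,26],[0,0,0,12,0,0,26],[0,0,0,8,0,0,26],[0,0,0,0,0,0,26],[0,0,0,0,0,0,26]]]'
python3 - <<'E'
from h import *
goto((.545,-.181,.1335))
E
```

```text
time: 26.0
position: [0.546, -0.183, 0.1377]
tool_rot: [0.47, 0.529, 0.469, -0.528]
wrist_force: [0.2, 0.2, 0.5]
opening: 0.0256
t 26.0 pos [ 0.546  -0.183   0.1377] yaw(y) -6.72 tilt [-1.     0.001  0.   ] F [0.2 0.2 0.5] open 25.6
-> [ 0.545  -0.181   0.1335] tool d mm [ 4.2 -1.3 -1.8]
```

```bash
python3 -m creep '[[[0,0,0,4,-1,-1.5,26],[0,0,0,0,0,0,5],[0,0,0,0,0,0,5],[0,0,0,0,0,0,5],[0,0,0,-2,0,0,5],[0,0,0,-15,0,0,5],[0,0,0,-30,0,0,5],[0,0,0,-45,0,0,5],[0,0,0,-43,0,0,5],[0,0,0,0,0,0,5]]]' 40
python3 - <<'E'
from h import *
t=cell(1,0)
goto(t+[0,0,.27],t+[0,0,.16])
E
```

```text
time: 27.0
position: [0.5468, -0.1823, 0.2744]
tool_rot: [0.474, 0.53, 0.466, -0.527]
wrist_force: [0.4, -0.3, -0.9]
opening: 0.012
t 27.0 pos [ 0.5468 -0.1823  0.2744] yaw(y) -6.73 tilt [-1.     0.012  0.004] F [ 0.4 -0.3 -0.9] open 12.0
-> [0.588 0.242 0.27 ] tool d mm [   2.6   -8.9 -426.2]
-> [0.588 0.242 0.16 ] tool d mm [110.   -1.3  -0.4]
```

```bash
python3 -m creep '[[[0,0,0,0,-1,-25,5],[0,0,0,0,-1,-45,5],[0,0,0,0,-1,-45,5],[0,0,0,0,-1,-45,5],[0,0,0,0,-1,-45,5],[0,0,0,0,-1,-45,5],[0,0,0,0,-1,-45,5],[0,0,0,0,-1,-45,5],[0,0,0,0,0,-45,5],[0,0,0,0,0,-40,5]]]'
python3 -m creep '[[[0,0,0,0,0,-1,5],[0,0,0,0,0,0,5],[0,0,0,0,0,0,5],[0,0,0,30,1,0,5],[0,0,0,35,0,0,5],[0,0,0,10,0,0,5],[0,0,0,0,0,0,5]]]'
python3 - <<'E'
from h import *
t=cell(1,0)
goto(t+[0,0,.163],t+[0,0,.158])
E
```

```text
time: 28.0
position: [0.5862, 0.2438, 0.2667]
tool_rot: [-0.47, -0.528, -0.47, 0.529]
wrist_force: [0.2, -0.1, -1.1]
opening: 0.0118
time: 28.7
position: [0.5872, 0.2412, 0.1913]
tool_rot: [-0.469, -0.528, -0.47, 0.53]
wrist_force: [-0.5, 0.5, -1.0]
opening: 0.0122
t 28.7 pos [0.5872 0.2412 0.1913] yaw(y) -6.83 tilt [-1.    -0.004  0.002] F [-0.5  0.5 -1. ] open 12.2
-> [0.588 0.242 0.163] tool d mm [28.3  0.8 -1. ]
-> [0.588 0.242 0.158] tool d mm [ 5.  0. -0.]
```

```bash
python3 -m creep '[[[0,0,0,20,0,0,5],[0,0,0,6,0,0,5],[0,0,0,2,0,0,5],[0,0,0,0,0,0,5]]]'
python3 -m creep '[[[0,0,0,2,0,0,5],[0,0,0,1.5,0,0,5],[0,0,0,0,0,0,5]]]'
python3 -m creep '[[[0,0,0,1,0,0,5],[0,0,0,0,0,0,5]]]'
```

```text
time: 29.1
position: [0.5882, 0.2425, 0.1658]
tool_rot: [0.47, 0.529, 0.47, -0.528]
wrist_force: [-0.5, -0.3, -1.5]
opening: 0.012
time: 29.4
position: [0.5878, 0.2426, 0.1614]
tool_rot: [0.47, 0.529, 0.47, -0.528]
wrist_force: [-0.6, 0.1, -2.1]
opening: 0.0122
time: 29.6
position: [0.5877, 0.2426, 0.1601]
tool_rot: [-0.47, -0.529, -0.47, 0.529]
wrist_force: [-0.4, -0.5, -1.1]
opening: 0.0122
```

```bash
python3 -m creep '[[[0,0,0,1.5,0,0,5],[0,0,0,0.5,0,0,5],[0,0,0,0,0,0,5]]]'
python3 -m creep '[[[0,0,0,0,0,0,26],[0,0,0,0,0,0,26],[0,0,0,0,0,0,26],[0,0,0,-15,0,0,26],[0,0,0,-35,0,0,26],[0,0,0,-45,0,0,26],[0,0,0,0,0,0,26]]]'
python3 - <<'E'
from h import *
goto((.6175,-.1777,.19),(.6175,-.1777,.1335))
E
```

```text
time: 29.9
position: [0.5877, 0.2425, 0.158]
tool_rot: [-0.47, -0.528, -0.47, 0.529]
wrist_force: [-0.4, -0.2, -1.1]
opening: 0.0118
time: 30.6
position: [0.59, 0.2433, 0.2604]
tool_rot: [0.472, 0.533, 0.468, -0.524]
wrist_force: [0.9, -0.2, 0.5]
opening: 0.026
t 30.6 pos [0.59   0.2433 0.2604] yaw(y) -6.72 tilt [-1.     0.012 -0.005] F [ 0.9 -0.2  0.5] open 26.0
-> [ 0.6175 -0.1777  0.19  ] tool d mm [ 69.3  75.7 415.2]
-> [ 0.6175 -0.1777  0.1335] tool d mm [56.5 -0.7  0.3]
```

```bash
python3 -m creep '[[[0,0,0,0,7.5,35,26],[0,0,0,0,7.5,43,26],[0,0,0,0,7.5,43,26],[0,0,0,0,7.5,43,26],[0,0,0,0,7.5,43,26],[0,0,0,0,7.5,43,26],[0,0,0,0,7.5,43,26],[0,0,0,0,7.5,43,26],[0,0,0,0,7.5,43,26],[0,0,0,0,7.5,36,26]]]'
python3 -m creep '[[[0,0,0,0,0,0,26],[0,0,0,30,0,0,26],[0,0,0,35,0,0,26],[0,0,0,0,0,0,26],[0,0,0,0,0,0,26]]]'
python3 - <<'E'
from h import *
goto((.6175,-.1777,.155),(.6175,-.1777,.1335))
E
```

```text
time: 31.6
position: [0.6133, -0.1808, 0.2531]
tool_rot: [0.47, 0.529, 0.469, -0.529]
wrist_force: [-0.1, 0.2, -0.2]
opening: 0.0261
time: 32.1
position: [0.6137, -0.1778, 0.1884]
tool_rot: [-0.47, -0.528, -0.47, 0.528]
wrist_force: [-0.5, 0.3, 0.4]
opening: 0.0261
t 32.1 pos [ 0.6137 -0.1778  0.1884] yaw(y) -6.7 tilt [-1.    -0.001 -0.   ] F [-0.5  0.3  0.4] open 26.1
-> [ 0.6175 -0.1777  0.155 ] tool d mm [33.4  3.8 -0.6]
-> [ 0.6175 -0.1777  0.1335] tool d mm [21.5  0.   0. ]
```

```bash
python3 -m creep '[[[0,0,0,32,3.5,-0.5,26],[0,0,0,12,0,0,26],[0,0,0,7,0,0,26],[0,0,0,4,0,0,26],[0,0,0,0,0,0,26]]]'
python3 - <<'E'
from h import *
goto((.6175,-.1777,.1335))
E
```

```text
time: 32.6
position: [0.6173, -0.1783, 0.1338]
tool_rot: [0.47, 0.529, 0.47, -0.528]
wrist_force: [-0.2, -0.2, -0.4]
opening: 0.0262
t 32.6 pos [ 0.6173 -0.1783  0.1338] yaw(y) -6.73 tilt [-1.     0.001  0.   ] F [-0.2 -0.2 -0.4] open 26.2
-> [ 0.6175 -0.1777  0.1335] tool d mm [ 0.3  0.1 -0.6]
```

```bash
python3 -m creep '[[[0,0,0,0,0,0,5],[0,0,0,0,0,0,5],[0,0,0,0,0,0,5],[0,0,0,0,0,0,5],[0,0,0,-2,0,0,5],[0,0,0,-15,0,0,5],[0,0,0,-30,0,0,5],[0,0,0,-45,0,0,5],[0,0,0,-43,0,0,5],[0,0,0,0,0,0,5]]]' 40
python3 - <<'E'
from h import *
t=cell(1,1)
goto(t+[0,0,.27],t+[0,0,.16])
E
```

```text
time: 33.6
position: [0.6191, -0.1791, 0.2766]
tool_rot: [0.474, 0.531, 0.465, -0.526]
wrist_force: [0.1, 0.5, -1.3]
opening: 0.0118
t 33.6 pos [ 0.6191 -0.1791  0.2766] yaw(y) -6.72 tilt [-1.     0.013  0.004] F [ 0.1  0.5 -1.3] open 11.8
-> [0.5962 0.3115 0.27  ] tool d mm [   3.8  -80.3 -484.6]
-> [0.5962 0.3115 0.16  ] tool d mm [110.   -1.4  -0.4]
```

```bash
python3 -m creep '[[[0,0,0,0,-8,-25,5],[0,0,0,0,-8,-45,5],[0,0,0,0,-8,-45,5],[0,0,0,0,-8,-45,5],[0,0,0,0,-8,-45,5],[0,0,0,0,-8,-45,5],[0,0,0,0,-8,-45,5],[0,0,0,0,-8,-45,5],[0,0,0,0,-8,-45,5],[0,0,0,0,-8,-45,5]]]'
python3 -m creep '[[[0,0,0,0,0,-40,5],[0,0,0,0,0,-15,5],[0,0,0,0,0,0,5],[0,0,0,0,0,0,5],[0,0,0,30,0,0,5],[0,0,0,35,0,0,5],[0,0,0,10,0,0,5],[0,0,0,0,0,0,5]]]'
python3 - <<'E'
from h import *
t=cell(1,1)
goto(t+[0,0,.163],t+[0,0,.158])
E
```

```text
time: 34.6
position: [0.5874, 0.2599, 0.2684]
tool_rot: [-0.47, -0.528, -0.47, 0.529]
wrist_force: [0.7, -0.4, -2.0]
opening: 0.0117
time: 35.4
position: [0.5941, 0.3113, 0.1917]
tool_rot: [-0.469, -0.528, -0.47, 0.53]
wrist_force: [0.8, -0.4, -1.4]
opening: 0.0122
t 35.4 pos [0.5941 0.3113 0.1917] yaw(y) -6.82 tilt [-1.    -0.003  0.002] F [ 0.8 -0.4 -1.4] open 12.2
-> [0.5962 0.3115 0.163 ] tool d mm [28.7  2.1 -0.6]
-> [0.5962 0.3115 0.158 ] tool d mm [ 5.  0. -0.]
```

```bash
python3 -m creep '[[[0,0,0,20,1,0,5],[0,0,0,8,0,0,5],[0,0,0,3,0,0,5],[0,0,0,1,0,0,5],[0,0,0,0,0,0,5]]]'
python3 -m creep '[[[0,0,0,1,0,0,5],[0,0,0,1,0,0,5],[0,0,0,0,0,0,5]]]'
```

```text
time: 35.9
position: [0.5959, 0.3127, 0.1622]
tool_rot: [0.47, 0.529, 0.47, -0.528]
wrist_force: [-0.6, 0.9, -2.1]
opening: 0.0118
time: 36.2
position: [0.5955, 0.3126, 0.1593]
tool_rot: [0.47, 0.529, 0.47, -0.528]
wrist_force: [-0.7, 0.6, -2.2]
opening: 0.0119
```

```bash
python3 -m creep '[[[0,0,0,1,0,0,5],[0,0,0,0.5,0,0,5],[0,0,0,0,0,0,5],[0,0,0,0,0,0,5]]]'
python3 -m creep '[[[0,0,0,0,0,0,20],[0,0,0,0,0,0,20],[0,0,0,0,0,0,20],[0,0,0,-15,0,0,20],[0,0,0,-35,0,0,20],[0,0,0,-45,0,0,20],[0,0,0,0,0,0,20]]]'
python3 - <<'E'
from h import *
goto((.469,-.178,.19),(.469,-.178,.1335))
c=snap("top"); im=c["image"]
a=cv2.resize(im[185:325,345:440],None,fx=4,fy=4,interpolation=cv2.INTER_CUBIC)
b=cv2.resize(im[185:295,180:290],None,fx=3.6,fy=3.6,interpolation=cv2.INTER_CUBIC)
o=np.zeros((560,800,3),np.uint8);o[:a.shape[0],:380]=a;o[:b.shape[0],400:400+b.shape[1]]=b
cv2.imwrite("pics/top7.png",o[:,:,::-1])
E
```

```text
time: 36.6
position: [0.5956, 0.3127, 0.1579]
tool_rot: [0.47, 0.529, 0.47, -0.528]
wrist_force: [0.0, -0.6, -1.5]
opening: 0.0117
time: 37.3
position: [0.5977, 0.3136, 0.2616]
tool_rot: [0.472, 0.533, 0.468, -0.524]
wrist_force: [0.6, -0.3, 0.6]
opening: 0.0199
t 37.3 pos [0.5977 0.3136 0.2616] yaw(y) -6.73 tilt [-1.     0.012 -0.007] F [ 0.6 -0.3  0.6] open 19.9
-> [ 0.469 -0.178  0.19 ] tool d mm [ 67.4 -71.1 503.7]
-> [ 0.469  -0.178   0.1335] tool d mm [56.5 -0.7  0.4]
```

View pics/top7.png

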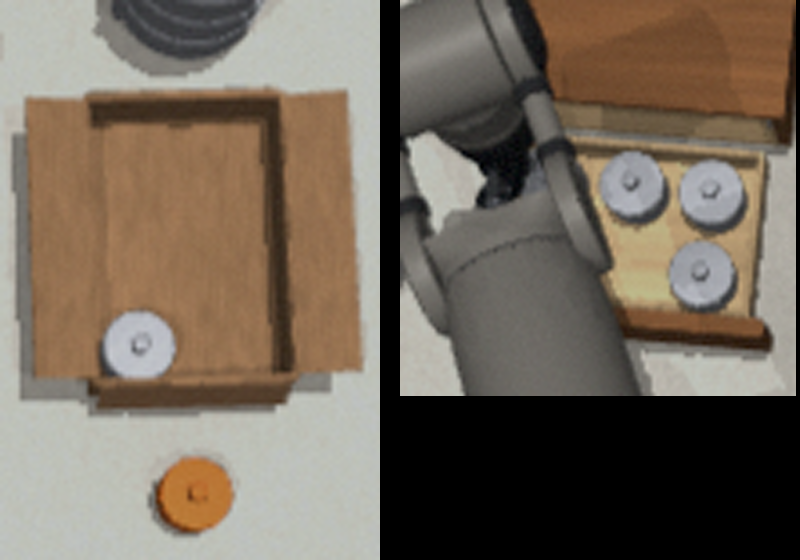

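One canister is left in the carton, its knob still at (141,344). The canisters I can see in the drawer are upright.

```bash
python3 -m creep '[[[0,0,0,0,-7,35,20],[0,0,0,0,-7,45,20],[0,0,0,0,-7,45,20],[0,0,0,0,-7,45,20],[0,0,0,0,-7,45,20],[0,0,0,0,-7,45,20],[0,0,0,0,-7,45,20],[0,0,0,0,-7,45,20],[0,0,0,0,-7,45,20],[0,0,0,0,-7,45,20]]]'
python3 -m creep '[[[0,0,0,0,0,40,20],[0,0,0,0,0,20,20],[0,0,0,0,0,0,20],[0,0,0,0,0,0,20],[0,0,0,30,0,0,20],[0,0,0,35,0,0,20],[0,0,0,0,0,0,20],[0,0,0,0,0,0,20]]]'
python3 - <<'E'
from h import *
goto((.4695,-.178,.155),(.4695,-.178,.1335))
E
```

```text
time: 38.35
position: [0.4733, -0.1176, 0.2526]
tool_rot: [-0.47, -0.528, -0.47, 0.529]
wrist_force: [0.9, 0.2, 0.0]
opening: 0.0198
time: 39.15
position: [0.4676, -0.1746, 0.188]
tool_rot: [-0.47, -0.528, -0.471, 0.528]
wrist_force: [-0.5, -0.9, 0.3]
opening: 0.0199
t 39.15 pos [ 0.4676 -0.1746  0.188 ] yaw(y) -6.64 tilt [-1.    -0.001 -0.001] F [-0.5 -0.9  0.3] open 19.9
-> [ 0.4695 -0.178   0.155 ] tool d mm [32.9  2.3  3.1]
-> [ 0.4695 -0.178   0.1335] tool d mm [21.5  0.   0. ]
```

```bash
python3 -m creep '[[[0,0,0,32,2,3,20],[0,0,0,5,0,0,20],[0,0,0,0,0,0,20],[0,0,0,0,0,0,20]]]'
python3 - <<'E'
from h import *
goto((.4695,-.178,.1335))
E
```

```text
time: 39.55
position: [0.4697, -0.179, 0.1522]
tool_rot: [0.47, 0.529, 0.469, -0.528]
wrist_force: [0.2, -0.5, 1.1]
opening: 0.0202
t 39.55 pos [ 0.4697 -0.179   0.1522] yaw(y) -6.72 tilt [-1.     0.002  0.001] F [ 0.2 -0.5  1.1] open 20.2
-> [ 0.4695 -0.178   0.1335] tool d mm [18.7 -0.3 -1. ]
```

```bash
python3 -m creep '[[[0,0,0,8,0,-1,20],[0,0,0,6,0,0,20],[0,0,0,4,0,0,20],[0,0,0,0,0,0,20],[0,0,0,0,0,0,20]]]'
python3 - <<'E'
from h import *
goto((.4695,-.178,.1335))
E
```

```text
time: 40.05
position: [0.4691, -0.178, 0.1325]
tool_rot: [0.47, 0.529, 0.47, -0.528]
wrist_force: [0.3, -0.0, 0.0]
opening: 0.02
t 40.05 pos [ 0.4691 -0.178   0.1325] yaw(y) -6.73 tilt [-1. -0. -0.] F [ 0.3 -0.   0. ] open 20.0
-> [ 0.4695 -0.178   0.1335] tool d mm [-1.   0.4  0. ]
```

```bash
python3 -m creep '[[[0,0,0,0,0,0,5],[0,0,0,0,0,0,5],[0,0,0,0,0,0,5],[0,0,0,0,0,0,5],[0,0,0,-2,0,0,5],[0,0,0,-15,0,0,5],[0,0,0,-30,0,0,5],[0,0,0,-45,0,0,5],[0,0,0,-45,0,0,5],[0,0,0,0,0,0,5]]]' 40
python3 - <<'E'
from h import *
t=cell(-1,1)
goto(t+[0,0,.27],t+[0,0,.16])
E
```

```text
time: 41.05
position: [0.4711, -0.179, 0.2756]
tool_rot: [0.474, 0.53, 0.466, -0.527]
wrist_force: [0.6, -0.1, -1.5]
opening: 0.0117
t 41.05 pos [ 0.4711 -0.179   0.2756] yaw(y) -6.72 tilt [-1.     0.011  0.004] F [ 0.6 -0.1 -1.5] open 11.7
-> [0.5247 0.3199 0.27  ] tool d mm [   3.4   -5.3 -501.8]
-> [0.5247 0.3199 0.16  ] tool d mm [110.   -1.2  -0.5]
```

```bash
python3 -m creep '[[[0,0,0,0,-0.5,-25,5],[0,0,0,0,-0.5,-45,5],[0,0,0,0,-0.5,-45,5],[0,0,0,0,-0.5,-45,5],[0,0,0,0,-0.5,-45,5],[0,0,0,0,-0.5,-45,5],[0,0,0,0,-0.5,-45,5],[0,0,0,0,-0.5,-45,5],[0,0,0,0,-0.5,-45,5],[0,0,0,0,-0.5,-45,5]]]'
python3 -m creep '[[[0,0,0,0,0,-45,5],[0,0,0,0,0,-27,5],[0,0,0,0,0,0,5],[0,0,0,0,0,0,5],[0,0,0,30,0,0,5],[0,0,0,35,0,0,5],[0,0,0,10,0,0,5],[0,0,0,0,0,0,5]]]'
python3 - <<'E'
from h import *
t=cell(-1,1)
goto(t+[0,0,.163],t+[0,0,.158])
E
```

```text
time: 42.05
position: [0.514, 0.2514, 0.2687]
tool_rot: [-0.47, -0.528, -0.47, 0.529]
wrist_force: [1.4, -0.6, -2.2]
opening: 0.0119
time: 42.85
position: [0.5225, 0.3197, 0.1932]
tool_rot: [-0.469, -0.527, -0.47, 0.53]
wrist_force: [0.2, 0.1, -0.7]
opening: 0.0117
t 42.85 pos [0.5225 0.3197 0.1932] yaw(y) -6.82 tilt [-1.    -0.003  0.002] F [ 0.2  0.1 -0.7] open 11.7
-> [0.5247 0.3199 0.163 ] tool d mm [30.2  2.2 -0.5]
-> [0.5247 0.3199 0.158 ] tool d mm [ 5.  0. -0.]
```

```bash
python3 -m creep '[[[0,0,0,20,1.5,0,5],[0,0,0,9,0,0,5],[0,0,0,3,0,0,5],[0,0,0,2,0,0,5],[0,0,0,0,0,0,5]]]'
python3 -m creep '[[[0,0,0,1,0,0,5],[0,0,0,1,0,0,5],[0,0,0,0,0,0,5]]]'
```

```text
time: 43.35
position: [0.5248, 0.3211, 0.1614]
tool_rot: [0.47, 0.529, 0.47, -0.528]
wrist_force: [-0.0, -0.5, -1.4]
opening: 0.012
time: 43.65
position: [0.5245, 0.321, 0.1588]
tool_rot: [0.47, 0.529, 0.47, -0.528]
wrist_force: [-0.3, -0.3, -1.1]
opening: 0.012
```

```bash
python3 -m creep '[[[0,0,0,1,0,0,5],[0,0,0,1,0,0,5],[0,0,0,0,0,0,5],[0,0,0,0,0,0,5]]]'
python3 -m creep '[[[0,0,0,0,0,0,26],[0,0,0,0,0,0,26],[0,0,0,0,0,0,26],[0,0,0,-15,0,0,26],[0,0,0,-35,0,0,26],[0,0,0,-45,0,0,26],[0,0,0,0,0,0,0],[0,0,0,0,-50,0,0],[0,0,0,0,-50,0,0],[0,0,0,0,-40,0,0]]]'
python3 - <<'E'
from h import *
goto()
c=snap("top"); im=c["image"]
a=cv2.resize(im[185:325,345:440],None,fx=4,fy=4,interpolation=cv2.INTER_CUBIC)
b=cv2.resize(im[185:295,180:290],None,fx=3.6,fy=3.6,interpolation=cv2.INTER_CUBIC)
o=np.zeros((560,800,3),np.uint8);o[:a.shape[0],:380]=a;o[:b.shape[0],400:400+b.shape[1]]=b
cv2.imwrite("pics/top8.png",o[:,:,::-1])
E
```

```text
time: 44.05
position: [0.5252, 0.3212, 0.1577]
tool_rot: [0.47, 0.529, 0.469, -0.528]
wrist_force: [1.1, -0.8, 6.0]
opening: 0.0119
time: 45.05
position: [0.3829, 0.3371, 0.251]
tool_rot: [-0.469, -0.528, -0.47, 0.529]
wrist_force: [-0.4, 0.9, 0.5]
opening: 0.0001
t 45.05 pos [0.3829 0.3371 0.251 ] yaw(y) -6.75 tilt [-1.    -0.002  0.001] F [-0.4  0.9  0.5] open 0.1
```

View pics/top8.png

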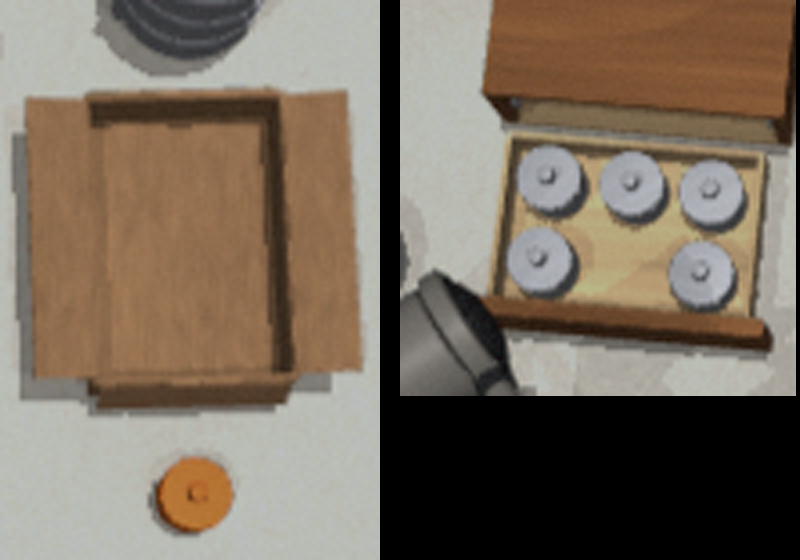

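All five canisters stand in the drawer and the carton is empty with its flaps back. Now I move to the front to close it.

```bash
python3 -m creep '[[[0,0,0,0,0,30,0],[0,0,0,0,0,40,0],[0,0,0,0,10,0,0],[0,0,0,0,10,0,0],[0,0,0,0,0,0,0],[0,0,0,35,0,0,0],[0,0,0,35,0,0,0],[0,0,0,20,0,0,0],[0,0,0,0,0,0,0],[0,0,0,0,0,0,0]]]'
python3 - <<'E'
from h import *
t=PM-X*.035+[0,0,.155]; goto(t)
E
```

```text
time: 46.1
position: [0.3975, 0.2662, 0.1618]
tool_rot: [-0.47, -0.528, -0.47, 0.528]
wrist_force: [0.6, -0.8, -0.1]
opening: 0.0001
t 46.1 pos [0.3975 0.2662 0.1618] yaw(y) -6.7 tilt [-1. -0. -0.] F [ 0.6 -0.8 -0.1] open 0.1
-> [0.4375 0.2597 0.155 ] tool d mm [ 6.8 40.6  1.8]
```

```bash
python3 -m creep '[[[0,0,0,6,20,1.5,0],[0,0,0,0,20,0,0],[0,0,0,0,10,0,0],[0,0,0,0,3,0,0],[0,0,0,0,3,0,0],[0,0,0,0,3,0,0],[0,0,0,0,4,0,0],[0,0,0,0,5,0,0],[0,0,0,0,6,0,0],[0,0,0,0,7,0,0]]]'
python3 -m creep '[[[0,0,0,0,8,0,0],[0,0,0,0,8,0,0],[0,0,0,0,8,0,0],[0,0,0,0,8,0,0],[0,0,0,0,8,0,0],[0,0,0,0,8,0,0],[0,0,0,0,8,0,0],[0,0,0,0,8,0,0],[0,0,0,0,8,0,0],[0,0,0,0,8,0,0]]]'
python3 -c "
from h import *
goto((.6201,.2388,.1538))"
```

```text
time: 47.1
position: [0.4778, 0.2546, 0.1557]
tool_rot: [0.47, 0.529, 0.47, -0.528]
wrist_force: [-0.4, 0.9, -0.1]
opening: -0.0001
time: 48.1
position: [0.5575, 0.2451, 0.1557]
tool_rot: [0.47, 0.529, 0.47, -0.528]
wrist_force: [-1.3, 0.4, 0.6]
opening: -0.0001
t 48.1 pos [0.5575 0.2451 0.1557] yaw(y) -6.73 tilt [-1.  0. -0.] F [-1.3  0.4  0.6] open -0.1
-> [0.6201 0.2388 0.1538] tool d mm [ 1.9 62.9 -1.1]
```

```bash
python3 -m creep '[[[0,0,0,0,8,0,0],[0,0,0,0,8,0,0],[0,0,0,0,8,0,0],[0,0,0,0,8,0,0],[0,0,0,0,7,0,0],[0,0,0,0,6,0,0],[0,0,0,0,5,0,0],[0,0,0,0,4,0,0],[0,0,0,0,3,0,0],[0,0,0,0,0,0,0]]]'
python3 -m creep '[[[0,0,0,0,2,0,0],[0,0,0,0,2,0,0],[0,0,0,0,0,0,0]]]'
python3 -c "
from h import *
goto((.6201,.2388,.1538))"
```

```text
time: 49.1
position: [0.6139, 0.2383, 0.1556]
tool_rot: [0.47, 0.529, 0.47, -0.528]
wrist_force: [-2.4, 2.6, 0.4]
opening: -0.0002
time: 49.4
position: [0.6175, 0.2379, 0.1557]
tool_rot: [0.47, 0.529, 0.47, -0.529]
wrist_force: [-1.9, 2.2, 0.5]
opening: 0.0001
t 49.4 pos [0.6175 0.2379 0.1557] yaw(y) -6.74 tilt [-1.  0.  0.] F [-1.9  2.2  0.5] open 0.1
-> [0.6201 0.2388 0.1538] tool d mm [ 1.9  2.4 -1.2]
```

```bash
python3 -m creep '[[[0,0,0,0,2,0,0],[0,0,0,0,2,0,0],[0,0,0,0,0,0,0]]]'
python3 -m creep '[[[0,0,0,0,1,0,0],[0,0,0,0,0,0,0]]]'
```

```text
time: 49.7
position: [0.6199, 0.2377, 0.1556]
tool_rot: [-0.469, -0.527, -0.471, 0.53]
wrist_force: [-10.9, 1.4, 5.1]
opening: 0.0002
time: 49.9
position: [0.62, 0.2377, 0.1556]
tool_rot: [-0.469, -0.527, -0.471, 0.53]
wrist_force: [-12.6, 1.6, 6.4]
opening: -0.0005
```

At the stop with 12.6 N. Now I retract cleanly and look.

```bash
python3 -m creep '[[[0,0,0,0,-10,0,0],[0,0,0,0,-30,0,0],[0,0,0,0,-50,0,0],[0,0,0,0,-50,0,0],[0,0,0,-40,-50,0,0],[0,0,0,-40,0,-40,0],[0,0,0,-40,0,-40,0],[0,0,0,0,0,-40,0],[0,0,0,0,0,0,0],[0,0,0,0,0,0,0]]]'
python3 - <<'E'
from h import *
goto(); snap("top","top9",(130,110,530,340),2)
E
```

```text
time: 50.9
position: [0.4579, 0.3687, 0.2576]
tool_rot: [0.471, 0.529, 0.47, -0.528]
wrist_force: [0.1, 0.1, -0.3]
opening: 0.0001
t 50.9 pos [0.4579 0.3687 0.2576] yaw(y) -6.66 tilt [-1.     0.001  0.   ] F [ 0.1  0.1 -0.3] open 0.1
```

View pics/top9.png

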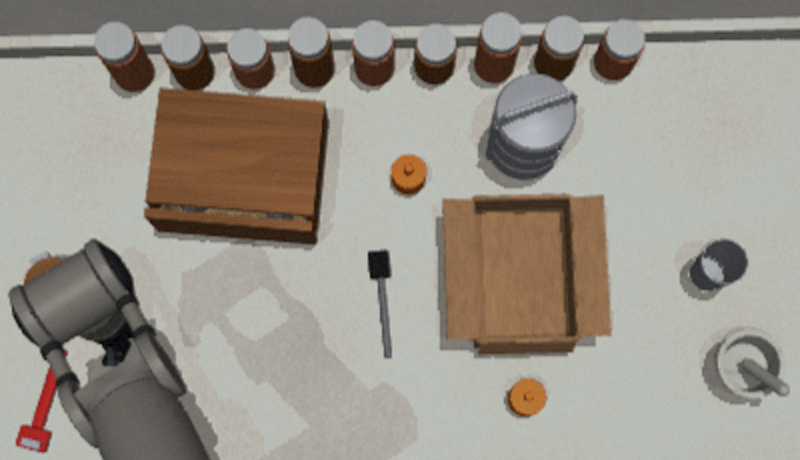

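The drawer is shut and nothing else has moved. I'll compare it numerically with the starting picture before handing in.

Run:
```python
from h import *
a=cv2.imread("pics/top0.png",0).astype(np.float32); b=cv2.cvtColor(snap("top")["image"],cv2.COLOR_RGB2GRAY).astype(np.float32)
for n,(x0,y0,x1,y1) in dict(front=(225,205,295,235),carrier=(365,140,425,202),decoys=(320,180,350,212),decoy2=(380,295,410,322),brush=(310,230,332,295),tumbler=(470,225,510,312)).items():
    A=a[y0:y1,x0:x1];B=b[y0:y1,x0:x1];s,_=cv2.phaseCorrelate(A,B);print(n,np.round(s,2),abs(A-B).mean().round(1))
job_done()
```

```text
front [-0.05  0.01] 5.3
carrier [-0.01 -0.02] 6.0
decoys [0.09 0.05] 6.8
decoy2 [-0.04  0.59] 6.9
brush [0.05 0.03] 6.9
tumbler [0.03 0.04] 6.6
the job is handed in; nothing more can be done
```

The spice drawer is restocked and latched shut, and I handed the job in at about 51 s of the 210 s allowed.

- **Drawer:** I pushed the front to its stop (about 16 N), it sprang ajar, and I pinched the panel and drew it out about 0.16 m.
- **Flaps:** Both main flaps were swept well past upright and look folded back in the last picture; I did not measure their angles.
- **Canisters:** All five canisters now stand upright in the drawer. One was knocked about 17 mm while still in the carton. I measured it again before picking it up.
- **Closing:** I pushed the drawer to its stop (about 12.6 N) and backed away, and it stayed shut.

**Last checks:** Compared with the starting picture, the drawer front, carrier, brush, one orange look-alike, and the tumbler and mortar area moved less than 0.1 pixel. The second orange look-alike, near the carton, read a 0.6 pixel (about 2 mm) shift. I never touched it, and I think a changed shadow is more likely than real movement, but I did not rule that out. I made no numerical check of the salt pig and opener, which the arm partly hid in the last picture.

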